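Clamp the acrylic block in the cam clamp

TASK

The clear acrylic block lies in the blue clamping fixture: clamp it there for drilling. Push the steel clamp strap round with the outside of a finger until it stops over the block, then push the red cam lever fully down so that the strap's rubber foot grips the block. Use only pushes: do not pick up or shift the block, leave the things lying round the fixture where they are, and take the hand clear when the lever is down.

Things in the scene. Friction and masses are not known exactly. Their poses are not given: they have to be found in the camera images.
- clamp: Blue fixture fixed to the bench: plate 100 (x) by 230 (y) by 12 mm high, from y -180 to +50. Origin on the axis of the upright clamp post, at bench height; z up. The acrylic block lies on the plate on the post's -y side between 10 mm high aluminium fences. Two steel stop pins, radius 4, top 48 mm above the bench, stand at x, y = (15.5, -28) and (-28, 16.5) mm
- strap_swing (a joint): Angle (rad) of the steel strap about the upright post axis, counterclockwise from above. 0: parked, pointing nearly along the fixture's -x; 1.6: against its stop, along the fixture's -y, over the block. In the fixture's frame it points at angle value - 1.6 - pi/2, counterclockwise from +x. It resists with about 0.35 N m and stays where left
- strap_end (a point): Middle of the strap's bar, 70 mm from the post axis, 45 mm above the bench; x along the strap, away from the post. The bar is 22 mm wide with upright sides, 39 to 51 mm above the bench, and ends 93 mm from the axis. A dark fork over the post (22 x 26 mm, top 79 mm above the bench) carries the lever and turns with the strap
- cam_lever (a joint): Angle (rad) the red-gripped lever has been pushed down. 0: up, rising 1.0 rad above horizontal; 0.95: fully down on its stop, 0.05 rad above horizontal. Pivot on the post axis, 66 mm above the bench. It points to the side opposite the strap and turns with it. It resists with about 0.25 N m and stays where left. Going down it draws the strap 6 mm down onto the block
- lever_end (a point): Centre of the rounded end of the red grip, 90 mm from the lever's pivot. The grip is a round bar of radius 8 mm, from 32 to 91 mm from the pivot
- work_block: Clear white acrylic block, loose, 60 mm (x) by 110 mm (y), 14 mm thick, origin at the centre of its underside, 12 mm above the bench on the fixture's plate, about 105 mm from the post axis along the fixture's -y. A round knob, 30 mm across, stands on it at x = 0, y = -10 mm, its top 32 mm above the block's underside. Long axis y
- clamp_foot: Sprung rubber foot, radius 9 mm, under the strap 70 mm from the post axis; its face is 29.5 mm above the bench with the lever up, 3.5 mm above the block; with the lever down it presses on the block with about 5 N. This frame's origin is on the post axis at bench height, not at the foot; x along the strap
- hex_set: Bystander: green folding hex key set, 23 x 78 x 20 mm, loose on the bench, origin at the centre of its underside; leave it
- loupe: Bystander: black watchmaker's loupe, 37 mm across, 32 mm high, loose, origin at the centre of its underside; leave it
- driver: Bystander: precision screwdriver with blue cap, 138 mm long along its y, 13 mm thick, loose, lying behind the fixture, origin at the centre of its underside; leave it
- parts_dish: Bystander: round steel parts dish, 67 mm across, 17 mm high, loose, origin at the centre of its underside; leave it
Things that resemble listed ones, but are neither listed nor needed, are in the scene too. Of the things like the work_block, leave any that is brown; of the rest the larger one is meant.

How it is judged:
On the way, in this order (a step that is already met when the one before it is completed fails the run):
1. the strap is swung over the block against its stop, with the lever still up (value of joint strap_swing above 1.5 rad and value of joint cam_lever below 0.45 rad), for 0.2 s.
2. the lever is pushed fully down and the foot presses on the block (value of joint strap_swing above 1.5 rad and value of joint cam_lever above 0.87 rad and contact force between clamp_foot and work_block above 1.5 N), for 0.2 s.
At the end, for the whole second after the job is handed in: The strap is within 0.1 rad of its stop over the block (joint above 1.5), the cam lever within 0.08 rad of fully down (above 0.87), the rubber foot presses on the block with more than 1.5 N, and the block lies flat and at rest within 8 mm of where it lay (all of step 2 and distance of work_block from where it was at the start of the episode below 0.008 m and angle between work_block's own z axis and vertical below 0.05 rad and linear speed of work_block below 0.02 m/s); the robot touches nothing.
It fails at once if the lever is pushed down before the strap is over the block (value of joint cam_lever above 0.5 rad and value of joint strap_swing below 1.4 rad).
It fails at once if the block is shifted or lifted by more than 8 mm (distance of work_block from where it was at the start of the episode above 0.008 m).
It fails at once if a loose thing beside the fixture is moved by more than 15 mm (distance of any of hex_set, loupe, driver, parts_dish from where it was at the start of the episode above 0.015 m).
It also fails if it takes over 45 s, if anything falls off the work surface, if the arm or the gripper's body presses on something with over 40 N, if the wrist force passes 120 N, or if a joint passes its speed limit or range.

ROBOT

A 6-joint arm with a two-finger parallel gripper is mounted at the origin on a cart in front of the work surface, level with it; the furniture and walls round the work are solid. World frame = base frame: x ahead of the robot, y to its left, z up, the work surface at z = 0. Lengths are in m, angles in rad, forces in N, time in s.
With the tool pointing down it reaches from about 0.3 to 0.775 m from the base axis. Payload 14.6 kg.
Tool frame: the origin (TCP) lies on the centre line of the jaws, within the pads' length; the fingertips stand 19 mm ahead of it and the grasp point (between the pads) is the TCP; z points along the fingers, y is the line along which they close (so a half turn about z gives the same grasp; the last joint's range is limited). The gripper opens to 85 mm and grips with 20 to 120 N. Pads are 22 mm wide; open, the fingers measure 114 mm over their backs; the gripper's body (76 mm by 85 mm) begins 54 mm behind the grasp point. The pads swing forward as they close: fully open they stand 13 mm farther back than shut.
Start: joints at [1.091, 0.3, 1.521, -0, 1.321, -0.067], TCP at [0.221, 0.504, 0.25] pointing down, gripper open.
Joint ranges: [-3.03, 3.03], [-0.79, 2.21], [0.23, 2.52], [-1.04, 4.18], [0, 3.07], [-2.55, 2.55]. Speed limits (rad/s): [2.22, 2.22, 2.57, 3.14, 3.14, 3.14].

INTERFACE

Orientations are given as [roll, pitch, yaw] about the fixed x, y, z axes, in that order (R = Rz(yaw) Ry(pitch) Rx(roll)).
In Python, from bench import state, capture, calibration, job_done gives the robot as it stands.
- The arm moves only by the tool send_rows, never from a script. Its argument "moves" is a list of rows, each a list of 7 numbers: the shift along the tool's x, y, z in mm, then the turn, a rotation vector about the tool's x, y, z in rad, then the opening, from 0 (shut) to 1 (fully open). A call has 1 to 12 rows; each row is the pose to reach, as a shift and turn from the pose commanded when the call began, along the tool's axes at that moment; what a row does not reach only later rows make up. A row lasts 1/8 s, in which the tool goes at most 62.5 mm and 10.7 degrees, less where a joint would pass 70% of its speed; a pose out of reach is approached as far as the arm can. A call with a gripper value outside its range is refused whole. The fingers move at their own pace and stop on an object; "grip_force" is the grip in N (left out, the last holds). Time passes only in rows, so rows that repeat a pose let the fingers close. It gives the time, the measured TCP pose, the force, the opening and the grip force at its end, in the units of the state.
- state(): the state, without advancing time (a new reading comes with each control period).
- capture(name): name is "scene" or "top"; returns (picture, depth): 480x640x3 uint8, red, green, blue; 480x640 float32, m along the optical axis (not along the pixel's ray), 0 where there is no reading.
- calibration(name): a dict with "vertical_fov" (degrees; the focal length in pixels is half the picture's height over the tangent of half this angle, whatever the lens; pixels are square), "cx", "cy" (the principal point, pixels), "extrinsics" (4x4, takes a point from camera to world coordinates). Camera axes: x right, y down, z forward; pixel columns grow to the right and rows downward; lengths in m; the calibration is good to about 2 mm. A picture is of the moment at which its call begins. calibration takes no time and is no camera call.
- job_done(): hands the job in; it is judged then, once.
The state is a dict: "t": time; "q": joint angles; "joint_vel": joint speeds; "joint_torque": joint torques, N m; "eef_pos": TCP position; "ee_rot": TCP orientation; "force": force on the tool from outside, world axes, zero at the start; "ft_torque": the same for the moment, N m; "grip_width": finger opening in m; "grasp_force": force on a finger pad.
Only numpy, scipy, OpenCV 4.12 (cv2) and the standard library are available. Lean on these libraries where they do the work, as an engineer would, in place of code of your own. Each camera call takes 0.05 s, during which the arm holds its last target. There are 200 camera calls.

## Working session

There is one attempt and no reset: what is moved stays moved. The work goes in short steps, Python scripts to look and compute and a tool call to move; the robot and the scene stay as the last step left them, time stands still between calls to the robot, and variables do not carry over. Pictures are saved under pics/ and viewed, at most 10 in all, crops included, and the job is handed in when it is done.

Besides the shell and the picture viewer there is one more tool, called after ">>>" as name(argument=value, ...), one argument or row to a line, values as JSON. send_rows: Moves the arm, as the interface text tells. Its arguments: {"type":"object","properties":{"moves":{"type":"array","items":{"type":"array","items":{"type":"number"}}},"grip_force":{"type":"number"}},"required":["moves"]}

```bash
mkdir -p pics
cat > h.py <<'E'
import numpy as np, cv2
from bench import *
def K(n):
    c=calibration(n); f=240/np.tan(np.radians(c["vertical_fov"])/2); return f,c["cx"],c["cy"],np.array(c["extrinsics"])
def ray(n,u,v,z):
    f,cx,cy,T=K(n); d=T[:3,:3]@np.array([(u-cx)/f,(v-cy)/f,1]); o=T[:3,3]; return o+d*(z-o[2])/d[2]
def cloud(n,D):
    f,cx,cy,T=K(n); v,u=np.mgrid[:480,:640]; P=np.stack([(u-cx)/f*D,(v-cy)/f*D,D],-1); return P@T[:3,:3].T+T[:3,3]
E
python3 - <<'E'
from h import *
for n in("scene","top"):
    I,D=capture(n); np.savez(f"{n}0.npz",I=I,D=D); cv2.imwrite(f"pics/{n}0.png",I[:,:,::-1]); print(n,K(n),(D>0).mean())
s=state(); print(s["eef_pos"],s["ee_rot"],s["t"],s["grip_width"])
E
```

```text
scene (np.float64(612.5448633877234), 318.7583191060699, 239.45828720850048, array([[ 0.68701186, -0.39001124,  0.61311169,  0.00847456],
       [-0.72662704, -0.37485634,  0.57575677, -0.67109315],
       [ 0.00527719, -0.84105527, -0.54092346,  0.58592858],
       [ 0.        ,  0.        ,  0.        ,  1.        ]])) 0.9959342447916667
top (np.float64(543.774379649257), 324.0795293994823, 232.27067498405148, array([[ 5.79455563e-02, -9.78418849e-01,  1.98340284e-01,
         3.67278903e-01],
       [-9.98319564e-01, -5.69099578e-02,  1.09226782e-02,
        -1.67031680e-01],
       [ 6.00582961e-04, -1.98639906e-01, -9.80072358e-01,
         9.70019805e-01],
       [ 0.00000000e+00,  0.00000000e+00,  0.00000000e+00,
         1.00000000e+00]])) 0.9959602864583333
[0.2205652  0.50363658 0.24977564] [-3.14056732e+00 -8.03917432e-05  2.72878097e+00] 0.1 0.08573762196503953
```

View pics/scene0.png

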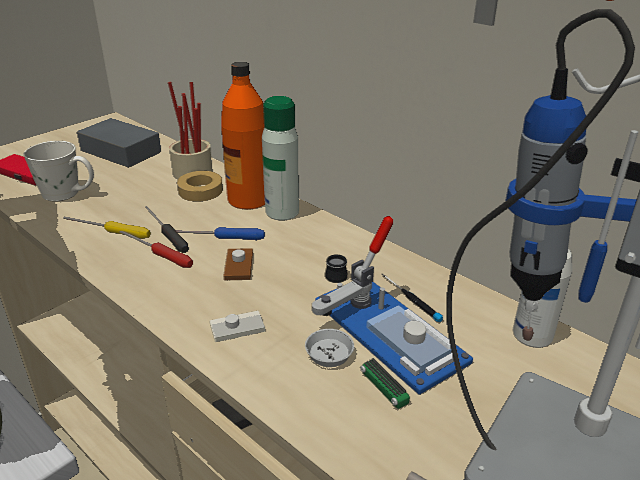

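View pics/top0.png

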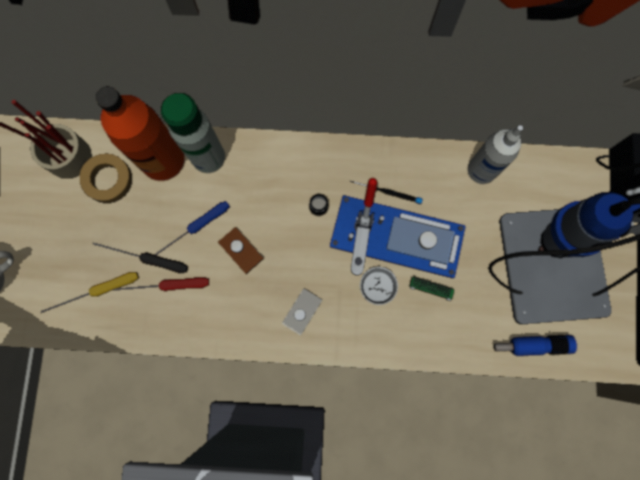

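The scene view shows the strap at (340,297), lever at (380,235), block with knob at (415,332), and dish at (330,348). The top view shows the fixture spanning (332–465, 198–275), strap (360,250), lever (371,190), dish (379,286), hex set (431,288), loupe (319,204), and driver (400,193).

```bash
cat > m.py <<'E'
from h import *
d=np.load("top0.npz"); I,D=d["I"],d["D"]; P=cloud("top",D)
s=np.load("scene0.npz"); Is,Ds=s["I"],s["D"]; Ps=cloud("scene",Ds)
for nm,I_,P_ in(("top",I,P),("scene",Is,Ps)):
    hsv=cv2.cvtColor(I_,cv2.COLOR_RGB2HSV); r=(P_[...,0]>.35)&(P_[...,0]<.62)&(P_[...,1]>-.46)&(P_[...,1]<-.15)
    blue=r&(cv2.inRange(hsv,(100,120,50),(125,255,255))>0)&(abs(P_[...,2]-.012)<.008)
    q=P_[blue]; rect=cv2.minAreaRect(q[:,:2].astype(np.float32)*1000); print(nm,"plate",np.round(rect[0],1),np.round(rect[1],1),rect[2],"z",np.median(q[:,2])); print(np.round(cv2.boxPoints(rect)))
    red=r&((cv2.inRange(hsv,(0,150,60),(8,255,255))|cv2.inRange(hsv,(172,150,60),(179,255,255)))>0)&(P_[...,2]>.05)
    q=P_[red]; print("red n",len(q)); o=np.argsort(q[:,2]); print(" low",q[o[:12]].mean(0),"high",q[o[-12:]].mean(0))
    st=r&(abs(P_[...,2]-.051)<.004)&(hsv[...,1]<70)
    n,l,ss,c=cv2.connectedComponentsWithStats(st.astype(np.uint8))
    i=1+np.argmax(ss[1:,4]); q=P_[l==i]; rect=cv2.minAreaRect(q[:,:2].astype(np.float32)*1000); print("strap",rect,"z",np.median(q[:,2])); print(np.round(cv2.boxPoints(rect)))
    for k,(zl,zh) in {"low things":(.006,.04)}.items():
        m=(P_[...,0]>.33)&(P_[...,0]<.62)&(P_[...,1]>-.46)&(P_[...,1]<-.1)&(P_[...,2]>zl)
        n,l,ss,c=cv2.connectedComponentsWithStats(m.astype(np.uint8))
        for i in range(1,n):
            if ss[i,4]>40:
                q=P_[l==i]; print(" comp",np.round(q.min(0)*1000),np.round(q.max(0)*1000),ss[i,4])
E
python3 m.py
python3 - <<'E'
from h import *
d=np.load("top0.npz"); c=d["I"][150:320,300:490,::-1]; cv2.imwrite("pics/c1.png",cv2.resize(c,None,fx=3.5,fy=3.5,interpolation=cv2.INTER_CUBIC))
E
```

```text
top plate [ 562.6 -288.2] [226.3  97.9] 78.82981872558594 z 0.012676983053925062
[[ 493. -390.]
 [ 589. -409.]
 [ 633. -187.]
 [ 536. -168.]]
red n 209
 low [ 0.59293687 -0.22598887  0.10422471] high [ 0.3672789  -0.16703168  0.97001981]
strap ((525.3345947265625, -219.7943115234375), (21.91647720336914, 82.84437561035156), 84.16209411621094) z 0.05141201382839744
[[ 483. -226.]
 [ 565. -235.]
 [ 568. -213.]
 [ 485. -205.]]
 comp [ 367. -410.    6.] [ 620. -167.  970.] 7327
 comp [ 367. -460.   57.] [ 554. -167.  970.] 2592
 comp [ 367. -167.    6.] [ 620. -126.  970.] 298
 comp [ 367. -290.    6.] [ 504. -167.  970.] 419
 comp [ 367. -390.    8.] [ 491. -167.  970.] 548
 comp [ 367. -167.    6.] [ 458. -100.  970.] 906
scene plate [ 562.8 -288.3] [229.5 102. ] 79.3170166015625 z 0.011140346505516097
[[ 491. -392.]
 [ 592. -411.]
 [ 634. -185.]
 [ 534. -166.]]
red n 341
 low [ 0.59598531 -0.23080966  0.09672817] high [ 0.61823066 -0.22904852  0.1397092 ]
strap ((536.9515380859375, -214.57821655273438), (37.7632942199707, 103.89197540283203), 81.491943359375) z 0.050144201048415826
[[ 483. -226.]
 [ 586. -241.]
 [ 591. -204.]
 [ 488. -188.]]
 comp [ 479. -460.    6.] [ 620. -166.  402.] 10822
 comp [ 594. -160.    6.] [ 620. -125.   33.] 397
 comp [ 378. -159.    6.] [ 459. -100.   22.] 941
 comp [ 438. -290.    6.] [ 506. -222.   18.] 648
 comp [ 453. -390.    6.] [ 491. -311.   22.] 985
```

View pics/c1.png

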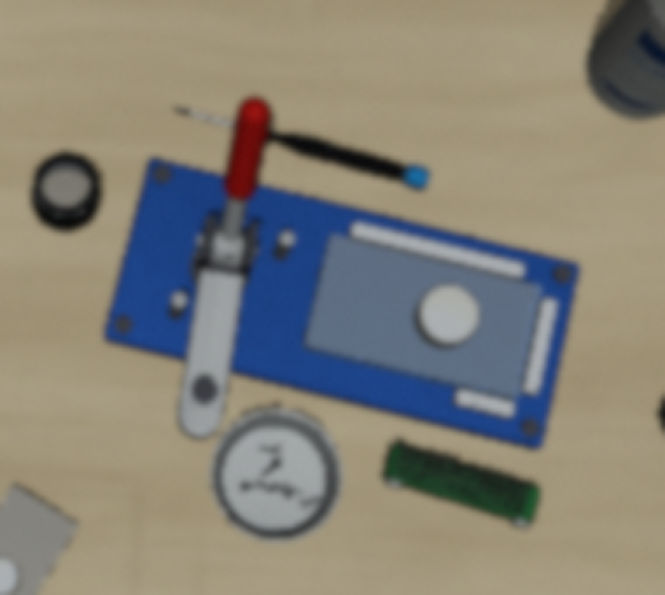

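```bash
cat >> h.py <<'E'
from scipy.spatial.transform import Rotation as Ro
POST=np.array([575.,-224.4])
def push(adeg,r,off):
    a=np.radians(adeg); return POST+r*np.array([np.cos(a),np.sin(a)])-off*np.array([-np.sin(a),np.cos(a)])
def rows(targets,g=0):  # (x,y,z mm, yaw) tool down, from current pose
    s=state(); R=Ro.from_euler("xyz",s["ee_rot"]); p=np.array(s["eef_pos"])*1000
    for x,y,z,yaw in targets:
        d=R.inv().apply(np.array([x,y,z])-p); w=(R.inv()*Ro.from_euler("xyz",[np.pi,0,yaw])).as_rotvec()
        print("[%s,%d],"%(",".join("%.0f"%v for v in d)+","+",".join("%.2f"%v for v in w),g))
E
python3 - <<'E'
from h import *
x,y=push(174,68,40);print(x,y)
rows([(x,y,250,-.104)])
E
```

```text
511.5536496456636 -177.5111886830686
[-540,-507,0,-0.00,0.00,2.83,0],
```

>>> send_rows(
  moves=[
    [-45, -42, 0, 0, 0, 0.18, 0],
    [-90, -84, 0, 0, 0, 0.36, 0],
    [-135, -126, 0, 0, 0, 0.54, 0],
    [-180, -169, 0, 0, 0, 0.72, 0],
    [-225, -211, 0, 0, 0, 0.9, 0],
    [-270, -253, 0, 0, 0, 1.08, 0],
    [-315, -296, 0, 0, 0, 1.26, 0],
    [-360, -338, 0, 0, 0, 1.44, 0],
    [-405, -380, 0, 0, 0, 1.62, 0],
    [-450, -422, 0, 0, 0, 1.8, 0],
    [-495, -465, 0, 0, 0, 1.98, 0],
    [-540, -507, 0, 0, 0, 2.16, 0],
  ],
  grip_force=40,
)

```text
t: 1.6
eef_pos: [0.5122, -0.1794, 0.2501]
ee_rot: [-3.141, 0.0, 0.563]
force: [1.1, 1.1, -0.4]
grip_width: 0.0001
grasp_force: 0.0
```

Run:
```python
from h import *
s=state();print(s["t"],s["eef_pos"],s["ee_rot"],s["q"],s["grip_width"],s["force"])
rows([(511.5,-177.5,z,-.104) for z in (250,160,100,59)])
```

```text
1.6 [ 0.51224123 -0.17936368  0.25005208] [-3.14129152e+00  1.16269965e-04  5.62566330e-01] [-4.04331351e-01  2.84074182e-01  1.54193364e+00  7.78115624e-05
  1.31589874e+00  6.03879032e-01] 7.409833245271929e-05 [ 1.13226167  1.12781212 -0.38376288]
[0,-2,0,-0.00,0.00,0.67,0],
[0,-2,90,-0.00,0.00,0.67,0],
[0,-2,150,-0.00,0.00,0.67,0],
[0,-2,191,-0.00,0.00,0.67,0],
```

>>> send_rows(
  moves=[
    [0, -2, 0, 0, 0, 0.17, 0],
    [0, -2, 0, 0, 0, 0.34, 0],
    [0, -2, 0, 0, 0, 0.51, 0],
    [0, -2, 0, 0, 0, 0.67, 0],
    [0, -2, 40, 0, 0, 0.67, 0],
    [0, -2, 80, 0, 0, 0.67, 0],
    [0, -2, 115, 0, 0, 0.67, 0],
    [0, -2, 145, 0, 0, 0.67, 0],
    [0, -2, 165, 0, 0, 0.67, 0],
    [0, -2, 180, 0, 0, 0.67, 0],
    [0, -2, 191, 0, 0, 0.67, 0],
    [0, -2, 191, 0, 0, 0.67, 0],
  ],
)

```text
t: 3.1
eef_pos: [0.5106, -0.1755, 0.0588]
ee_rot: [-3.141, 0.001, -0.101]
force: [0.4, -0.5, -0.2]
grip_width: -0.0002
grasp_force: 0.0
```

Run:
```python
from h import *
s=state();print(s["t"],s["eef_pos"],s["ee_rot"],s["force"])
I,D=capture("scene"); cv2.imwrite("pics/s1.png",cv2.resize(I[180:420,260:500,::-1],None,fx=2.5,fy=2.5))
T=[]
for a in range(174,260,6):
    r=68-8*(a-174)/85; x,y=push(a,r,25.5 if a>174 else 30); T.append((x,y,59,np.radians(a)-np.pi))
rows(T)
```

```text
3.1 [ 0.51063535 -0.17548444  0.05883563] [-3.14132411e+00  8.44720500e-04 -1.01225717e-01] [ 0.44969068 -0.51290861 -0.15980314]
[1,12,0,0.00,-0.00,0.00,0],
[-1,24,0,0.00,-0.00,-0.10,0],
[-2,31,0,0.00,-0.00,-0.21,0],
[-2,38,0,0.00,-0.00,-0.31,0],
[-2,45,0,0.00,-0.00,-0.42,0],
[-1,52,0,0.00,-0.00,-0.52,0],
[1,59,0,0.00,-0.00,-0.62,0],
[4,66,0,0.00,-0.00,-0.73,0],
[7,72,0,0.00,-0.00,-0.83,0],
[11,78,0,0.00,-0.00,-0.94,0],
[15,83,0,0.00,-0.00,-1.04,0],
[20,88,0,0.00,-0.00,-1.15,0],
[25,92,0,0.00,-0.00,-1.25,0],
[31,96,0,0.00,-0.00,-1.36,0],
[37,99,0,0.00,-0.00,-1.46,0],
```

View pics/s1.png

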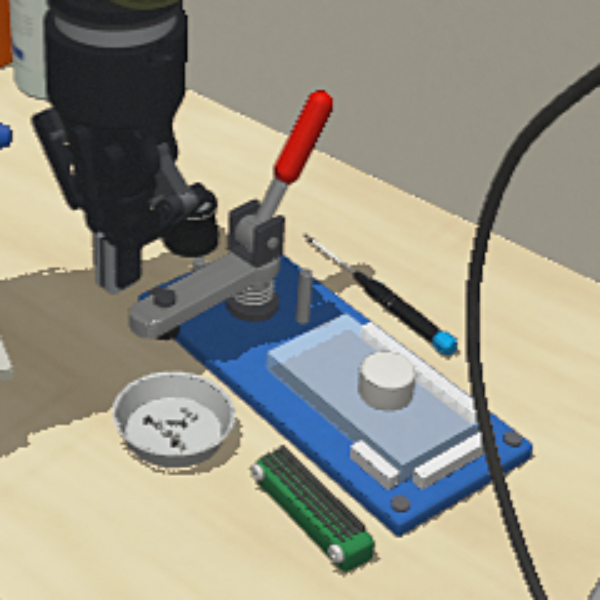

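The closed fingers (crop 118,270) stand beside the strap's +y flank, level with the bar and clear of the dish. I'll sweep now.

>>> send_rows(
  moves=[
    [1, 12, 0, 0, 0, 0, 0],
    [-1, 24, 0, 0, 0, -0.1, 0],
    [-2, 31, 0, 0, 0, -0.21, 0],
    [-2, 38, 0, 0, 0, -0.31, 0],
    [-2, 45, 0, 0, 0, -0.42, 0],
    [-1, 52, 0, 0, 0, -0.52, 0],
    [1, 59, 0, 0, 0, -0.62, 0],
    [4, 66, 0, 0, 0, -0.73, 0],
    [7, 72, 0, 0, 0, -0.83, 0],
    [11, 78, 0, 0, 0, -0.94, 0],
    [15, 83, 0, 0, 0, -1.04, 0],
    [15, 83, 0, 0, 0, -1.04, 0],
  ],
)

```text
t: 4.65
eef_pos: [0.517, -0.2609, 0.0597]
ee_rot: [-3.141, 0.0, 0.939]
force: [-3.2, -0.2, 1.1]
grip_width: 0.0002
grasp_force: 1.2
```

Run:
```python
from h import *
s=state();print(s["t"],s["eef_pos"],s["ee_rot"],s["force"])
I,D=capture("top"); I2,_=capture("scene")
cv2.imwrite("pics/s2.png",np.hstack([cv2.resize(I[150:320,300:490,::-1],(400,400)),cv2.resize(I2[180:420,260:500,::-1],(400,400))]))
T=[]
for a in (238,242,246,250,254,257,259):
    r=68-8*(a-174)/85; x,y=push(a,r,25.5); T.append((x,y,59,np.radians(a)-np.pi))
rows(T)
```

```text
4.65 [ 0.5169594  -0.26085367  0.05969074] [-3.14133393e+00  4.46441747e-04  9.39467966e-01] [-3.19044054 -0.17654381  1.1126547 ]
[-0,4,1,0.00,0.00,-0.07,0],
[-1,9,1,0.00,0.00,-0.14,0],
[-2,13,1,0.00,0.00,-0.21,0],
[-2,18,1,0.00,0.00,-0.28,0],
[-2,22,1,0.00,0.00,-0.35,0],
[-2,26,1,0.00,0.00,-0.41,0],
[-2,28,1,0.00,0.00,-0.44,0],
```

View pics/s2.png

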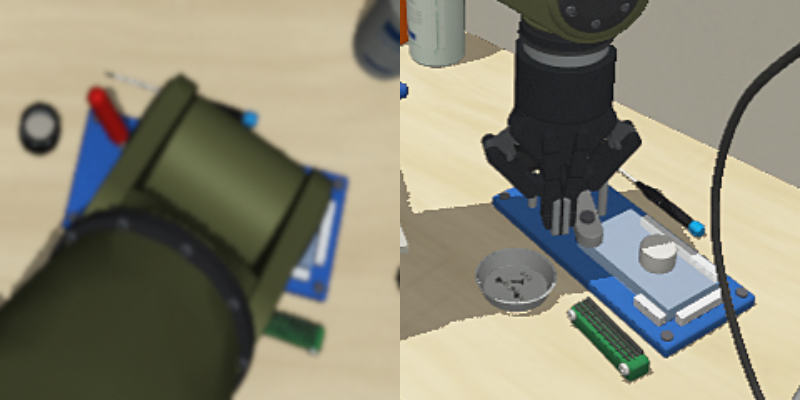

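Strap (right half, 588,225) follows the finger, and the lever in the top half (108,115) has swung with it; the block and dish look untouched. On to the stop.

>>> send_rows(
  moves=[
    [0, 4, 0, 0, 0, -0.07, 0],
    [-1, 9, 0, 0, 0, -0.14, 0],
    [-2, 13, 0, 0, 0, -0.21, 0],
    [-2, 18, 0, 0, 0, -0.28, 0],
    [-2, 22, 0, 0, 0, -0.35, 0],
    [-2, 26, 0, 0, 0, -0.41, 0],
    [-2, 26, 0, 0, 0, -0.44, 0],
    [-2, 26, 0, 0, 0, -0.44, 0],
  ],
)

```text
t: 5.75
eef_pos: [0.5368, -0.2772, 0.0595]
ee_rot: [-3.141, 0.0, 1.378]
force: [-4.5, -2.6, 1.8]
grip_width: 0.0
grasp_force: 2.0
```

Run:
```python
from h import *
s=state();print(s["t"],s["eef_pos"],s["ee_rot"],s["force"])
print("pred", [push(259.1,60,o) for o in(20,25.5,30)])
I,D=capture("top");I2,D2=capture("scene")
cv2.imwrite("pics/s3.png",np.hstack([cv2.resize(I[150:320,300:490,::-1],(400,400)),cv2.resize(I2[180:420,260:500,::-1],(400,400))]))
P=cloud("scene",D2);hsv=cv2.cvtColor(I2,cv2.COLOR_RGB2HSV)
r=(P[...,0]>.45)&(P[...,0]<.7)&(P[...,1]>-.3)&(P[...,1]<-.1)&(P[...,2]>.05)&(P[...,2]<.2)&((cv2.inRange(hsv,(0,150,60),(8,255,255))|cv2.inRange(hsv,(172,150,60),(179,255,255)))>0)
q=P[r];print(len(q));o=np.argsort(q[:,2]);k=len(q)//6+1
if len(q): print(q[o[:k]].mean(0),q[o[-k:]].mean(0))
```

```text
5.75 [ 0.5368316  -0.27723925  0.05953728] [-3.14137713e+00  4.48194511e-04  1.37847530e+00] [-4.50719735 -2.58623588  1.78191094]
pred [array([ 544.01509917, -279.5356139 ]), array([ 538.61432625, -278.49558897]), array([ 534.19551204, -277.64465947])]
171
[ 0.57752111 -0.19447646  0.10958087] [ 0.51782483 -0.24545448  0.17464723]
```

View pics/s3.png

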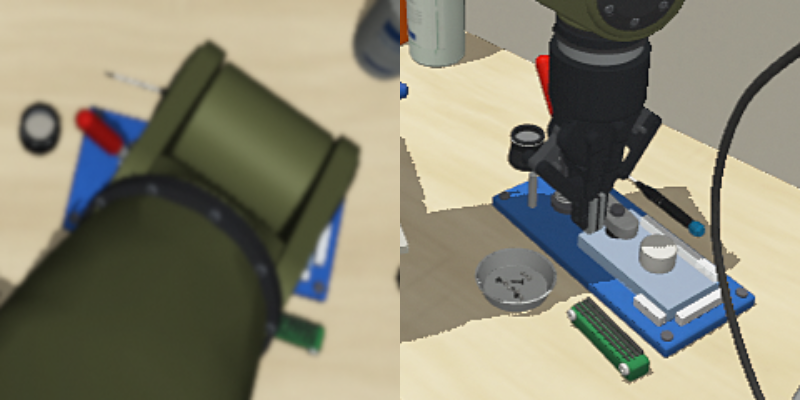

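The strap isn't at the stop yet (lever in the top view at (100,130) still lags); force is just joint friction (~5 N). I'll keep pushing until the force rises.

>>> send_rows(
  moves=[
    [0, 2, 0, 0, 0, 0, 0],
    [0, 4, 0, 0, 0, 0, 0],
    [0, 6, 0, 0, 0, 0, 0],
    [0, 8, 0, 0, 0, 0, 0],
    [0, 8, 0, 0, 0, 0, 0],
  ],
)

```text
t: 6.48
eef_pos: [0.5433, -0.2786, 0.0593]
ee_rot: [-3.137, 0.0, 1.378]
force: [-19.4, -1.6, 8.3]
grip_width: -0.0001
grasp_force: 10.3
```

>>> send_rows(
  moves=[
    [0, 1, 0, 0, 0, 0, 0],
    [0, 2, 0, 0, 0, 0, 0],
    [0, 3, 0, 0, 0, 0, 0],
    [0, 3, 0, 0, 0, 0, 0],
  ],
)

```text
t: 6.98
eef_pos: [0.5442, -0.2788, 0.059]
ee_rot: [-3.132, -0.001, 1.378]
force: [-37.1, 2.4, 17.7]
grip_width: -0.0005
grasp_force: 20.5
```

Force climbs 19→37 N with almost no motion: at the stop. Back off and rise.

>>> send_rows(
  moves=[
    [0, -4, 0, 0, 0, 0, 0],
    [0, -15, 0, 0, 0, 0, 0],
    [0, -30, -5, 0, 0, 0, 0],
    [0, -35, -40, 0, 0, 0, 0],
    [0, -40, -80, 0, 0, 0, 0],
    [0, -60, -130, 0, 0, 0, 0],
    [0, -100, -150, 0, 0, 0, 0],
    [0, -150, -150, 0, 0, 0, 0],
    [0, -200, -150, 0, 0, 0, 0],
    [0, -200, -150, 0, 0, 0, 0],
  ],
)

```text
t: 8.22
eef_pos: [0.3497, -0.24, 0.2097]
ee_rot: [3.14, 0.0, 1.377]
force: [-0.1, 0.3, 0.4]
grip_width: 0.0002
grasp_force: 0.0
```

Run:
```python
from h import *
s=state();print(s["t"],s["eef_pos"],s["ee_rot"],s["force"])
I,D=capture("top");I2,D2=capture("scene")
cv2.imwrite("pics/s4.png",np.hstack([cv2.resize(I[150:320,300:490,::-1],(400,400)),cv2.resize(I2[180:420,260:500,::-1],(400,400))]))
for n,I,D in(("top",I,D),("scene",I2,D2)):
    P=cloud(n,D);hsv=cv2.cvtColor(I,cv2.COLOR_RGB2HSV)
    r=(P[...,0]>.5)&(P[...,0]<.7)&(P[...,1]>-.3)&(P[...,1]<-.1)&(P[...,2]>.05)&(P[...,2]<.2)&((cv2.inRange(hsv,(0,150,60),(8,255,255))|cv2.inRange(hsv,(172,150,60),(179,255,255)))>0)
    q=P[r];o=np.argsort(q[:,2]);k=len(q)//6+1
    print(n,len(q),q[o[:k]].mean(0),q[o[-k:]].mean(0))
```

```text
8.225 [ 0.3497486  -0.23995213  0.20970182] [3.14033485e+00 4.06487227e-04 1.37743596e+00] [-0.07768731  0.30186592  0.4264276 ]
top 186 [ 0.57738023 -0.20413192  0.10926546] [ 0.58469397 -0.17906828  0.14262052]
scene 377 [ 0.5773701  -0.20406512  0.10089594] [ 0.58367787 -0.17998844  0.13819653]
```

View pics/s4.png

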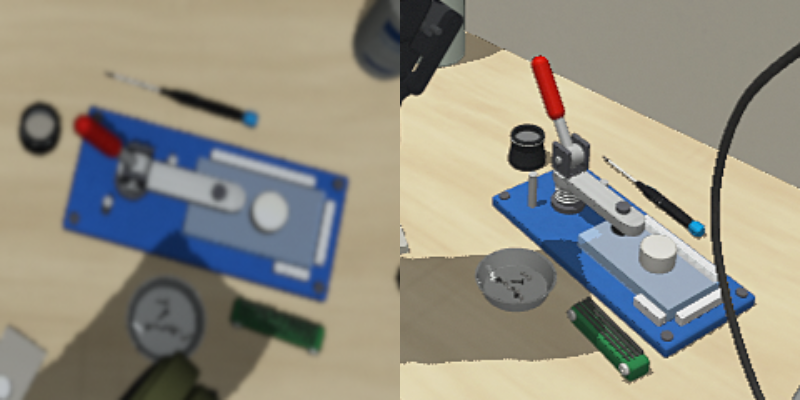

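Strap now lies along the fixture over the block (right half, 600,205), clear of the knob, with the lever up opposite. Next step: move over the lever end.

Run:
```python
from h import *
u=np.array([np.cos(np.radians(79.1)),np.sin(np.radians(79.1))])
T=[]
for h,z in((50,210),(50,180),(51,170),(55,162),(58,155),(61,145),(64,135),(66,124),(67,113),(68,103),(68,97),(68,93)):
    x,y=POST+h*u; T.append((x,y,z,1.38))
rows(T)
```

```text
[109,216,0,0.00,0.00,-0.00,0],
[109,216,30,0.00,0.00,-0.00,0],
[110,216,40,0.00,0.00,-0.00,0],
[114,216,48,0.00,0.00,-0.00,0],
[117,216,55,0.00,0.00,-0.00,0],
[120,216,65,0.00,0.00,-0.00,0],
[123,216,75,0.00,0.00,-0.00,0],
[125,216,86,0.00,0.00,-0.00,0],
[126,216,97,0.00,0.00,-0.00,0],
[127,215,107,0.00,0.00,-0.00,0],
[127,215,113,0.00,0.00,-0.00,0],
[127,215,117,0.00,0.00,-0.00,0],
```

>>> send_rows(
  moves=[
    [25, 50, 0, 0, 0, 0, 0],
    [50, 100, 0, 0, 0, 0, 0],
    [75, 150, 0, 0, 0, 0, 0],
    [100, 195, 0, 0, 0, 0, 0],
    [109, 216, 0, 0, 0, 0, 0],
    [109, 216, 10, 0, 0, 0, 0],
    [109, 216, 20, 0, 0, 0, 0],
    [109, 216, 30, 0, 0, 0, 0],
    [109, 216, 35, 0, 0, 0, 0],
    [110, 216, 40, 0, 0, 0, 0],
    [112, 216, 44, 0, 0, 0, 0],
    [114, 216, 48, 0, 0, 0, 0],
  ],
)

```text
t: 9.82
eef_pos: [0.5855, -0.1697, 0.1612]
ee_rot: [3.141, 0.0, 1.379]
force: [0.5, 1.9, 4.9]
grip_width: 0.0003
grasp_force: 2.7
```

Run:
```python
from h import *
s=state();print(s["t"],s["eef_pos"],s["ee_rot"],s["force"])
I2,D2=capture("scene")
cv2.imwrite("pics/s5.png",cv2.resize(I2[180:420,260:500,::-1],(500,500)))
```

```text
9.825 [ 0.58547923 -0.16973611  0.16123148] [3.14126719e+00 2.03969985e-05 1.37880748e+00] [0.50346121 1.91432033 4.88566611]
```

View pics/s5.png

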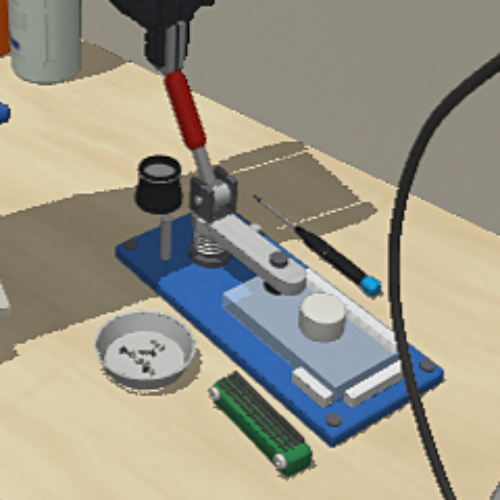

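The fingertips sit squarely on the lever's end (172,75) with 5 N of upward reaction. Now I push it down along the arc.

>>> send_rows(
  moves=[
    [2, 0, 4, 0, 0, 0, 0],
    [3, 0, 9, 0, 0, 0, 0],
    [5, 0, 15, 0, 0, 0, 0],
    [7, 0, 21, 0, 0, 0, 0],
    [9, 0, 27, 0, 0, 0, 0],
    [10, 0, 33, 0, 0, 0, 0],
    [11, 0, 39, 0, 0, 0, 0],
    [12, 0, 45, 0, 0, 0, 0],
    [13, 0, 51, 0, 0, 0, 0],
    [13, 0, 56, 0, 0, 0, 0],
    [13, 0, 60, 0, 0, 0, 0],
    [13, 0, 60, 0, 0, 0, 0],
  ],
)

```text
t: 11.38
eef_pos: [0.5877, -0.1572, 0.1008]
ee_rot: [-3.141, 0.0, 1.379]
force: [0.3, -0.7, 0.2]
grip_width: -0.0
grasp_force: 0.0
```

>>> send_rows(
  moves=[
    [0, 0, 1, 0, 0, 0, 0],
    [0, 0, 2, 0, 0, 0, 0],
    [0, 0, 3, 0, 0, 0, 0],
    [0, 0, 3, 0, 0, 0, 0],
  ],
)

```text
t: 11.88
eef_pos: [0.5879, -0.1571, 0.0983]
ee_rot: [3.142, -0.0, 1.379]
force: [-0.6, 1.4, 2.0]
grip_width: 0.0001
grasp_force: 1.1
```

>>> send_rows(
  moves=[
    [0, 0, 1, 0, 0, 0, 0],
    [0, 0, 2, 0, 0, 0, 0],
    [0, 0, 3, 0, 0, 0, 0],
    [0, 0, 3, 0, 0, 0, 0],
  ],
)

```text
t: 12.38
eef_pos: [0.5882, -0.1571, 0.096]
ee_rot: [3.141, -0.0, 1.379]
force: [-1.5, 3.4, 9.4]
grip_width: 0.0001
grasp_force: 4.7
```

>>> send_rows(
  moves=[
    [0, 0, 1, 0, 0, 0, 0],
    [0, 0, 2, 0, 0, 0, 0],
    [0, 0, 2, 0, 0, 0, 0],
  ],
)

```text
t: 12.75
eef_pos: [0.5886, -0.1571, 0.0954]
ee_rot: [3.139, -0.0, 1.379]
force: [-5.6, 5.9, 21.1]
grip_width: 0.0003
grasp_force: 10.7
```

The reaction rises to 21 N with the tip at 76 mm, which matches the lever's stop (about 77 mm). Lift clear and check.

>>> send_rows(
  moves=[
    [0, 0, -4, 0, 0, 0, 0],
    [0, 0, -30, 0, 0, 0, 0],
    [0, 0, -70, 0, 0, 0, 0],
    [0, 0, -110, 0, 0, 0, 0],
    [0, -50, -120, 0, 0, 0, 0],
    [0, -110, -120, 0, 0, 0, 0],
    [0, -170, -120, 0, 0, 0, 0],
    [0, -220, -120, 0, 0, 0, 0],
    [0, -220, -120, 0, 0, 0, 0],
  ],
)

```text
t: 13.88
eef_pos: [0.3698, -0.1148, 0.2133]
ee_rot: [3.141, 0.0, 1.378]
force: [-0.1, -0.1, 0.4]
grip_width: 0.0004
grasp_force: 0.0
```

Run:
```python
from h import *
s=state();print(s["t"],s["eef_pos"],s["force"])
I,D=capture("top");I2,D2=capture("scene")
cv2.imwrite("pics/s6.png",np.hstack([cv2.resize(I[150:320,300:490,::-1],(400,400)),cv2.resize(I2[180:420,260:500,::-1],(400,400))]))
for n,I,D in(("top",I,D),("scene",I2,D2)):
    P=cloud(n,D);hsv=cv2.cvtColor(I,cv2.COLOR_RGB2HSV)
    r=(P[...,0]>.5)&(P[...,0]<.7)&(P[...,1]>-.3)&(P[...,1]<-.1)&(P[...,2]>.03)&(P[...,2]<.2)&((cv2.inRange(hsv,(0,150,60),(8,255,255))|cv2.inRange(hsv,(172,150,60),(179,255,255)))>0)
    q=P[r];o=np.argsort(q[:,1]);k=len(q)//6+1
    print(n,len(q),q[o[:k]].mean(0),q[o[-k:]].mean(0),np.percentile(q[o[:k],2],90),np.percentile(q[o[-k:],2],90))
```

```text
13.875 [ 0.36979924 -0.11476701  0.21331256] [-0.14740585 -0.13447964  0.41546387]
top 263 [ 0.58318003 -0.18497884  0.07504553] [ 0.5907323  -0.14149439  0.07340066] 0.0773006279278684 0.07909413220298478
scene 268 [ 0.58113517 -0.1867049   0.07172619] [ 0.58851041 -0.14372298  0.07451167] 0.07515119979491425 0.07748281773922219
```

View pics/s6.png

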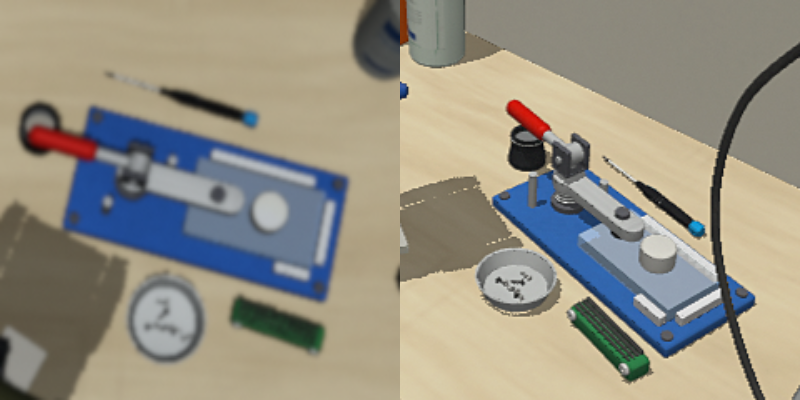

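The lever is near-horizontal (left (60,145), slope about 0.05 rad), the strap is drawn down on the block, nothing else looks displaced and the hand is clear.

```bash
python3 -c "
from bench import *
print(job_done())"
```

```text
the job is handed in; nothing more can be done
None
```

I handed the job in after about 14 s of the 45 s: strap against its stop over the block, lever fully down by its measured slope and push force, hand clear and nothing else visibly moved; the foot's grip was not measured, and no verdict came back.

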